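# Move the electrode to the sample jug and take a reading

## Task

Take a reading of the sample in the jug with the handle: by its knob, lift the electrode out of the parking notch until it is clear of the comb and the vessels, carry it along the rail to the notch in front of that jug, and lower it gently, without letting it drop, until it is fully down in the notch and the electrode stands in the jug. Let go of the knob, then press the round key on the meter right down and release it. Do not knock the vessels, bottles, jars, bulb or carton about.

Things in the scene. Friction and masses are not known exactly. Their poses are not given: they have to be found in the camera images.
- knob (a point): centre of the white knob: an upright cylinder 32 mm across, 46 mm tall (+-23 mm about this point) on the end of a black arm. Nothing near it is higher, save a 12 mm guide post 104 mm away toward the robot, its top 39 mm above this point while the arm is down. It does not tilt or turn: it goes only up and down and along the station's y. Arm, knob and electrode: 0.2 to 0.4 kg, and fall if let go.
- electrode_tip (a point): lower end of the electrode, a glass rod 12 mm in diameter, 146 mm straight below the knob centre. It moves with the knob.
- lifter (a joint): height of the arm with knob and electrode, m: 0 fully down in a notch, 0.075 the upper stop. It must be above 0.050 (the comb's tooth tops) before it can be moved along, which also carries the electrode tip 15 mm clear above the vessels' rims.
- carriage (a joint): position along the rail, m, growing along the station's +y: 0 in the parking notch (notch0), 0.105, 0.210 and 0.315 in notches 1, 2 and 3; about 1 N of friction. The arm's key is 10 mm wide and rounded, the notches 16 mm wide, so it goes in from up to about 3 mm off.
- station: the electrode station, fixed: grey base plate 190 mm (x) by 440 mm (y), 12 mm thick, with an upright aluminium comb plate of four open-topped notches, 52 mm deep, on its robot side, comb top at z = 0.165. Origin: centre of the underside. x points from the comb to the vessels, y along the rail, z up.
- notch0 (a point): point on the base plate's top, straight below the knob's centre when the arm is in notch 0, the parking notch at the station's -y end, which has a narrow fixed grey sleeve under the electrode. In any notch the fully lowered knob centre is 196 mm above its point.
- notch1 (a point): the same for notch 1, 105 mm on along the station's +y; a vessel stands on it.
- notch2 (a point): the same for notch 2, 210 mm from notch 0.
- notch3 (a point): the same for notch 3, 315 mm from notch 0, at the +y end.
- jug_rim (a point): centre of the mouth of the sample jug: white, open, the only vessel with a handle (a loop on its side, pointing away from the comb); 82 mm across, 85 mm tall. Loose, about 0.4 kg. It stands within about 5 mm of the point of notch 1, 2 or 3.
- beaker_rim (a point): centre of the mouth of the plain white beaker without a handle, 82 mm across and 85 mm tall, loose, at another of the notches.
- dish_rim (a point): centre of the mouth of the low white dish, 88 mm across and 50 mm tall, loose, at the remaining notch.
- meter: the meter, fixed: a flat grey case 200 mm (x) by 125 mm (y), 45 mm tall, with a screen on the half toward the robot and one large round key on the far half. Origin: centre of the underside.
- read_top (a point): centre of the top of the meter's round white key, 32 mm in diameter, 62 mm above the table when up; pressed straight down.
- read (a joint): travel of that key, m: 0 up, 0.006 fully down (about 5 N); it springs back up.
- water: clear bottle, 62 mm across, 190 mm tall, loose; origin at the centre of its underside. To be left alone.
- buffer1: white screw-top jar, 54 mm across, 100 mm tall, loose; origin at the centre of its underside. To be left alone.
- buffer2: a second jar like it. To be left alone.
- bulb: blue rubber pipette bulb standing on its base, 60 mm across, 105 mm tall, loose; origin at the centre of its underside. To be left alone.
- reagents: cardboard carton 90 x 140 x 60 mm, loose; origin at the centre of its underside. To be left alone.
Mind the look-alikes: they are no part of the job. Leave any orange look-alike of the meter alone.

How it is judged (in metres and radians):
On the way, in this order (a step that is already met when the one before it is completed fails the run):
1. the electrode is lifted out of the parking notch, above the tooth tops (value of joint lifter above 0.049 m), for 0.1 s.
2. it is fully down in the notch at the jug, the electrode in the jug, and the knob let go (value of joint lifter below 0.005 m and horizontal distance between electrode_tip and jug_rim below 0.02 m and contact force between the fingers and lifter below 0.1 N), for 0.2 s.
3. the meter's round key is pressed right down (value of joint read above 0.0048 m), for 0.05 s.
At the end, for the whole second after the job is handed in: The arm is fully down in its notch (within 5 mm) and at rest, the electrode stands in the jug within 20 mm of the centre of its mouth, the jug is upright (within 0.1 rad), and the meter's key is up again (within 1.5 mm) (value of joint lifter below 0.005 m and horizontal distance between electrode_tip and jug_rim below 0.02 m and value of joint read below 0.0015 m and angle between jug_rim's own z axis and vertical below 0.1 rad and linear speed of lifter below 0.01 m/s); the robot touches nothing.
It fails at once if the electrode drops: the arm falls faster than 0.5 m/s (velocity of joint lifter below -0.5 m/s).
It fails at once if the jug, the other vessels, the bottles, jars, bulb and carton: one is moved by more than 25 mm or tipped by more than 0.3 rad (distance of any of jug_rim, beaker_rim, dish_rim, water, buffer1, buffer2, bulb, reagents from where it was at the start of the episode above 0.025 m or angle between any of jug_rim, beaker_rim, dish_rim, water, buffer1, buffer2, bulb, reagents's own z axis and vertical above 0.3 rad).
It also fails if it takes over 54 s, if anything falls off the work surface, if the arm or the gripper's body presses on something with over 40 N, if the wrist force passes 120 N, or if a joint passes its speed limit or range.

## Robot

A 7-joint arm with a two-finger parallel gripper is mounted at the origin on the work surface. World frame = base frame: x ahead of the robot, y to its left, z up, the work surface at z = 0. Lengths are in m, angles in degrees, forces in N, time in s.
With the tool pointing down it reaches from about 0.35 to 0.9 m from the base axis. Payload 7.2 kg.
Tool frame: the origin (TCP) lies at the very end of the fingers, on their centre line; the grasp point (between the pads) lies 19 mm behind it; z points along the fingers, y is the line along which they close (so a half turn about z gives the same grasp; the last joint's range is limited). The gripper opens to 85 mm and grips with 20 to 120 N. Pads are 22 mm wide; open, the fingers measure 114 mm over their backs; the gripper's body (76 mm by 85 mm) begins 54 mm behind the grasp point. The pads swing forward as they close: fully open they stand 13 mm farther back than shut.
Start: joints at [68.973, 23.554, -0.728, 91.456, 0.321, 64.991, -4.71], TCP at [0.184, -0.597, 0.231] pointing down, gripper open.
Joint ranges: [-169.25, 169.25], [-16.82, 113.86], [-84.01, 82.57], [7.8, 145.47], [-59.2, 239.2], [7.22, 106.19], [-163.78, 163.78]. Speed limits (degrees/s): [136.94, 136.94, 172.46, 172.46, 180, 180, 180].

## Interface

Orientations are given as [roll, pitch, yaw] about the fixed x, y, z axes, in that order (R = Rz(yaw) Ry(pitch) Rx(roll)).
In Python, from station import state, capture, job_done gives the robot as it stands.
- The arm moves only by the tool jog_arm, never from a script. Its argument "deltas" is a list of rows, each a list of 7 numbers: the shift along the world's x, y, z in cm, then the turn, a rotation vector about the world's x, y, z in rad, then the finger opening in cm, from 0 to 8.54. A call has exactly 5 rows; each row is the pose to reach, as a shift and turn from the pose commanded when the call began; what a row does not reach only later rows make up. A row lasts 1/8 s, in which the tool goes at most 62.5 mm and 10.7 degrees, less where a joint would pass 70% of its speed; a pose out of reach is approached as far as the arm can. A call with a gripper value outside its range is refused whole. The fingers move at their own pace and stop on an object; "force" is the grip in N (left out, the last holds). Time passes only in rows, so rows that repeat a pose let the fingers close, or fill a call up. It gives the time, the measured TCP pose, the force, the opening and the grip force at its end, in the units of the state.
- state(): the state, without advancing time (a new reading comes with each control period).
- capture(name): name is "scene" or "side" or "wrist"; returns a dict with "image" (480x640x3 uint8, red, green, blue), "range_z" (480x640 float32, m along the optical axis (not along the pixel's ray), 0 where there is no reading), "fx", "fy", "cx", "cy" (pixels), "k1" (the pictures are not rectified: a ray, as slopes to the right and down, at radius r is drawn at 1 + k1 r^2 times it, then the intrinsics apply), "R" (3x3) and "t" (3): a world point X has camera coordinates R X + t; the wrist camera has in their place "mount" (4x4, takes a point from camera to tool coordinates, whose origin is the TCP and whose axes are the flange's). Camera axes: x right, y down, z forward; pixel columns grow to the right and rows downward; lengths in m; the calibration is good to about 2 mm. A picture is of the moment at which its call begins: read the wrist's pose just before it.
- job_done(): hands the job in; it is judged then, once.
The state is a dict: "t": time; "q": joint angles; "joint_velocities": joint speeds; "effort": joint torques, N m; "tcp_pos": TCP position; "ee_rot": TCP orientation; "wrist_force": force on the tool from outside, world axes, zero at the start; "ft_torque": the same for the moment, N m; "finger_gap": opening from 0.0 (shut) to 1.0 (fully open); "grip_force": force on a finger pad.
Only numpy, scipy, OpenCV 4.12 (cv2) and the standard library are available. Lean on these libraries where they do the work, as an engineer would, in place of code of your own. Each camera call takes 0.05 s, during which the arm holds its last target. There are 200 camera calls.

## Working session

There is one attempt and no reset: what is moved stays moved. The work goes in short steps, Python scripts to look and compute and a tool call to move; the robot and the scene stay as the last step left them, time stands still between calls to the robot, and variables do not carry over. Pictures are saved under pics/ and viewed, at most 10 in all, crops included, and the job is handed in when it is done.

Besides the shell and the picture viewer there is one more tool, called after "Call:" as a command line: name --pt "numbers of a row" for each row, then --argument value for the rest. jog_arm: Moves the arm, as the interface text tells. Its arguments: {"type":"object","properties":{"deltas":{"type":"array","items":{"type":"array","items":{"type":"number"}}},"force":{"type":"number"}},"required":["deltas"]}

```bash
mkdir -p pics
cat > h.py <<'E'
import numpy as np, cv2
from station import state, capture, job_done
def cloud(c):
    v,u=np.mgrid[0:480,0:640]
    K=np.array([[c['fx'],0,c['cx']],[0,c['fy'],c['cy']],[0,0,1.]])
    p=cv2.undistortPoints(np.stack([u,v],-1).reshape(-1,1,2).astype(np.float64),K,np.array([c['k1'],0,0,0.])).reshape(480,640,2)
    z=c['range_z']; P=np.dstack([p[...,0]*z,p[...,1]*z,z])
    W=(P-np.array(c['t']))@np.array(c['R'])
    W[z<=0]=np.nan
    return W
def get(n):
    c=capture(n); np.save(f'{n}.npy',c,allow_pickle=True)
    cv2.imwrite(f'pics/{n}_{int(state()["t"]*1000)}.png',c['image'][...,::-1]); return c
E
python3 - <<'E'
from h import *
for n in('scene','side'):
    c=get(n); print(n,c['fx'],c['k1'],-np.array(c['R']).T@c['t'])
s=state();print(s['t'],s['tcp_pos'],s['ee_rot'],s['finger_gap'])
E
ls pics
```

```text
scene 584.3125466590337 -0.031099939478002443 [1.19251289 0.36858603 1.52877242]
side 572.3090307599773 0.05570288343327219 [ 0.06868524 -1.44922231  1.14659814]
0.1 [ 0.18381153 -0.5969118   0.23053216] [-1.79916926e+02  6.12070417e-03  1.71190388e+01] 0.9985775791226734
scene_50.png
side_100.png
```

View pics/scene_50.png

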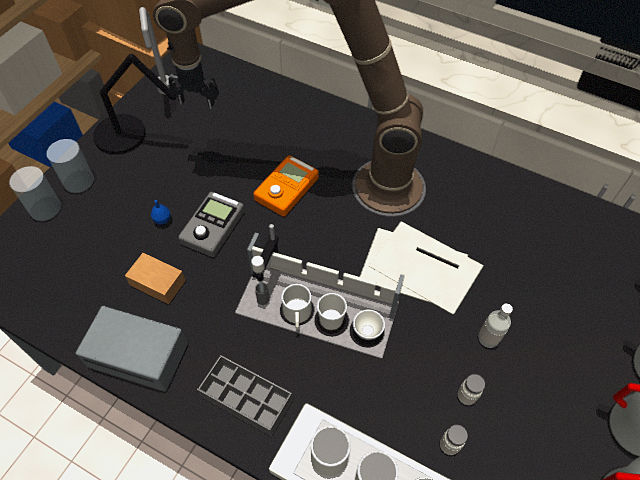

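View pics/side_100.png

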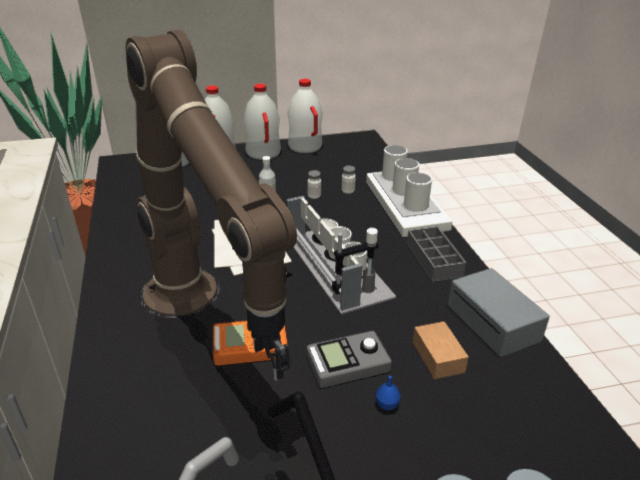

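The scene view shows the knob at (258,263), the jug with its handle at (296,302), which is the nearest vessel to the parking notch (notch 1), the beaker at (332,312), the dish at (368,326) and the grey meter's key at (200,232). The side view has the knob at (372,236) and the key at (369,345).

Run:
```python
from h import *
px={'scene':dict(knob=(258,263),key=(200,232),jug=(296,302),post=(271,230)),'side':dict(knob=(372,236),key=(369,345),bulb=(388,400))}
rays={}
for n in px:
    c=np.load(n+'.npy',allow_pickle=True).item(); W=cloud(c); im=c['image'].astype(int)
    K=np.array([[c['fx'],0,c['cx']],[0,c['fy'],c['cy']],[0,0,1.]]);C=-np.array(c['R']).T@c['t']
    for k,(u,v) in px[n].items():
        r=24 if k=='jug' else 14
        sl=np.s_[v-r:v+r,u-r:u+r]; w=W[sl].reshape(-1,3); g=im[sl].reshape(-1,3)
        m=(g.min(1)>130)&(np.ptp(g,axis=1)<30)&np.isfinite(w[:,0])
        w=w[m]
        if len(w)<5: print(n,k,len(w));continue
        zt=np.percentile(w[:,2],97); t=w[abs(w[:,2]-zt)<.005]
        (cx,cy),rad=cv2.minEnclosingCircle(t[:,:2].astype(np.float32))
        print(n,k,m.sum(),'zt',zt.round(4),'n',len(t),'mean',t.mean(0).round(4),'circ',round(cx,4),round(cy,4),round(rad,4))
    # station base plate / comb : points at z ~.012 and ~.165 near
    for lo,hi,nm in((.007,.017,'base'),(.160,.169,'comb')):
        m=(W[...,2]>lo)&(W[...,2]<hi)
        rr=np.zeros_like(m); 
        rr[(slice(215,370),slice(225,410)) if n=='scene' else (slice(190,320),slice(280,400))]=1
        p=W[m&rr]; (a,b),wh,ang=cv2.minAreaRect(p[:,:2].astype(np.float32)); print(n,nm,len(p),(round(a,4),round(b,4)),wh,ang)
        bx=cv2.boxPoints(((a,b),wh,ang)); print(bx.round(3).tolist())
```

```text
scene knob 169 zt 0.2358 n 48 mean [ 0.5725 -0.139   0.233 ] circ 0.5711 -0.1393 0.0145
scene key 188 zt 0.0701 n 35 mean [ 0.4824 -0.4119  0.0681] circ 0.4831 -0.4112 0.0161
scene jug 1149 zt 0.0991 n 118 mean [ 0.556  -0.0266  0.0978] circ 0.5585 -0.0176 0.0592
scene post 17 zt 0.2491 n 12 mean [ 0.4687 -0.1572  0.2475] circ 0.4686 -0.1566 0.0056
scene base 5475 (0.4528, -0.0221) (0.5180854797363281, 0.5780818462371826) 28.617584228515625
[[0.08699999749660492, 0.1080000028014183], [0.36399999260902405, -0.4000000059604645], [0.8190000057220459, -0.15199999511241913], [0.5419999957084656, 0.35600000619888306]]
scene comb 598 (0.4549, -0.0021) (0.06394638866186142, 0.43450233340263367) 9.94603443145752
[[0.38600000739097595, 0.20600000023841858], [0.460999995470047, -0.22200000286102295], [0.5239999890327454, -0.210999995470047], [0.4490000009536743, 0.21699999272823334]]
side knob 72 zt 0.2297 n 47 mean [ 0.5651 -0.145   0.2271] circ 0.5651 -0.1445 0.0159
side key 104 zt 0.0665 n 52 mean [ 0.4775 -0.418   0.0637] circ 0.4758 -0.4184 0.0156
side bulb 0
side base 1343 (0.5785, 0.1262) (0.746587336063385, 0.36300498247146606) 69.50192260742188
[[0.27799999713897705, -0.1599999964237213], [0.6179999709129333, -0.28700000047683716], [0.8790000081062317, 0.41200000047683716], [0.5389999747276306, 0.5389999747276306]]
side comb 208 (0.4838, -0.003) (0.12838022410869598, 0.43493345379829407) 9.686430931091309
[[0.3840000033378601, 0.20100000500679016], [0.4569999873638153, -0.2280000001192093], [0.5839999914169312, -0.2070000022649765], [0.5109999775886536, 0.22200000286102295]]
```

Call:
jog_arm --pt "0 0 5 0 0 -0.03 8.5" --pt "0 0 10 0 0 -0.06 8.5" --pt "3 4 14 0 0 -0.09 8.5" --pt "7 8 14 0 0 -0.127 8.5" --pt "10 12 14 0 0 -0.127 8.5" --force 40

```text
t: 0.72
tcp_pos: [0.2856, -0.4757, 0.3715]
ee_rot: [180.0, -0.0, 9.9]
wrist_force: [1.0, -0.2, -0.1]
finger_gap: 0.995
grip_force: 0.0
```

Call:
jog_arm --pt "4 5 0 0 0 0 8.5" --pt "8 10 0 0 0 0 8.5" --pt "12 15 0 0 0 0 8.5" --pt "16 20 0 0 0 0 8.5" --pt "20 24 0 0 0 0 8.5"

```text
t: 1.35
tcp_pos: [0.4845, -0.2356, 0.3713]
ee_rot: [180.0, 0.0, 9.8]
wrist_force: [0.0, -1.3, -0.2]
finger_gap: 0.994
grip_force: 0.0
```

Call:
jog_arm --pt "2 3 0 0 0 0 8.5" --pt "4 5 0 0 0 0 8.5" --pt "4 5 0 0 0 0 8.5" --pt "4 5 0 0 0 0 8.5" --pt "4 5 0 0 0 0 8.5"

```text
t: 1.98
tcp_pos: [0.5232, -0.1886, 0.3712]
ee_rot: [180.0, 0.0, 9.7]
wrist_force: [-0.4, -0.1, 0.1]
finger_gap: 0.995
grip_force: 0.0
```

```bash
python3 - <<'E'
from h import *
s=state();c=get('wrist');np.save('w1.npy',dict(c,s=s),allow_pickle=True)
print(s['t'],s['tcp_pos'],s['ee_rot'],s['wrist_force']);print(np.array(c['mount']).round(3))
E
ls pics
```

```text
1.975 [ 0.52315516 -0.18860934  0.3712437 ] [1.79978376e+02 2.77053378e-02 9.73482182e+00] [-0.37273702 -0.13073738  0.09696935]
[[-0.    -0.964 -0.266  0.068]
 [ 1.    -0.    -0.001 -0.001]
 [ 0.001 -0.266  0.964 -0.142]
 [ 0.     0.     0.     1.   ]]
scene_50.png
side_100.png
wrist_2025.png
```

View pics/wrist_2025.png

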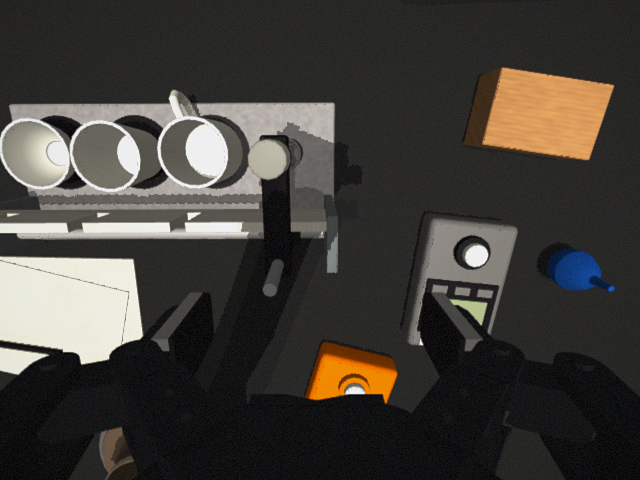

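The wrist view shows the knob's top at about (265,160), the jug mouth at (194,152) with its handle pointing away from the comb, and the key at (473,254). The image is well aligned with the rail.

```bash
cat >> h.py <<'E'
from scipy.spatial.transform import Rotation as Ro
def wristify(c,s):
    M=np.array(c['mount']); T=np.eye(4);T[:3,:3]=Ro.from_euler('xyz',s['ee_rot'],degrees=True).as_matrix();T[:3,3]=s['tcp_pos']
    A=T@M; c=dict(c);c['R']=A[:3,:3].T;c['t']=-A[:3,:3].T@A[:3,3];return c
def ray(c,u,v,z):
    K=np.array([[c['fx'],0,c['cx']],[0,c['fy'],c['cy']],[0,0,1.]])
    p=cv2.undistortPoints(np.array([[[u,v]]],float),K,np.array([c['k1'],0,0,0.])).ravel()
    R=np.array(c['R']);C=-R.T@c['t'];d=R.T@np.array([*p,1.]);return C+d*(z-C[2])/d[2]
E
python3 - <<'E'
from h import *
c=np.load('w1.npy',allow_pickle=True).item(); c=wristify(c,c['s']); W=cloud(c); im=c['image'].astype(int)
def blob(x0,x1,y0,y1,thr,zlo,zhi,nm,zp):
    m=np.zeros((480,640),np.uint8); m[y0:y1,x0:x1]=((im.min(2)>thr)&(W[...,2]>zlo)&(W[...,2]<zhi))[y0:y1,x0:x1]
    cn=max(cv2.findContours(m,0,1)[0],key=cv2.contourArea); (eu,ev),ax,_=cv2.fitEllipse(cn)
    z=np.median(W[m>0][:,2]); p=W[m>0]; (cx,cy),r=cv2.minEnclosingCircle(p[:,:2].astype(np.float32))
    print(nm,(round(eu,1),round(ev,1)),np.round(ax,1),'z',z.round(4),'ray',ray(c,eu,ev,zp).round(4),'cloud',round(cx,4),round(cy,4),round(r,4))
blob(235,300,125,190,90,.22,.245,'knobtop',.231)
blob(440,505,225,285,150,.055,.075,'key',.062)
blob(150,232,100,200,80,.092,.103,'jug',.097)
blob(66,150,100,200,80,.092,.103,'beaker',.097)
# comb top points
m=(W[...,2]>.158)&(W[...,2]<.172);m[:,:]&=True
p=W[190:260,0:260][m[190:260,0:260]];print(len(p));r=cv2.minAreaRect(p[:,:2].astype(np.float32));print(r)
m=(W[...,2]>.008)&(W[...,2]<.016)&(im.min(2)>60);p=W[95:250,0:345][m[95:250,0:345]];print(cv2.minAreaRect(p[:,:2].astype(np.float32)))
E
```

```text
knobtop (266.9, 159.0) [38.2 39.4] z 0.2301 ray [ 0.5703 -0.1403  0.231 ] cloud 0.5699 -0.1398 0.0159
key (476.1, 255.4) [19.9 22.9] z 0.065 ray [ 0.48   -0.4144  0.062 ] cloud 0.4804 -0.4133 0.0155
jug (192.7, 151.8) [67.7 74.3] z 0.096 ray [ 0.5546 -0.0377  0.097 ] cloud 0.5534 -0.0369 0.0412
beaker (105.0, 155.6) [65.3 76.3] z 0.0959 ray [0.5332 0.0619 0.097 ] cloud 0.5322 0.0627 0.0414
2546
((0.47412756085395813, -0.0008205622434616089), (0.010766821913421154, 0.2683544456958771), 10.035062789916992)
((0.5131010413169861, 0.008687704801559448), (0.18984192609786987, 0.4399662911891937), 10.106298446655273)
```

Call:
jog_arm --pt "2.5 2.5 0 0 0 0.005 8.5" --pt "4.7 4.9 -3 0 0 0.005 8.5" --pt "4.7 4.9 -8 0 0 0.005 8.5" --pt "4.7 4.9 -12 0 0 0.005 8.5" --pt "4.7 4.9 -12 0 0 0.005 8.5"

```text
t: 2.65
tcp_pos: [0.5688, -0.139, 0.2487]
ee_rot: [-179.9, 0.3, 10.1]
wrist_force: [-0.2, -0.2, 0.9]
finger_gap: 0.997
grip_force: 0.0
```

Call:
jog_arm --pt "0 0 -2 0 0 0 8.5" --pt "0 0 -4 0 0 0 8.5" --pt "0 0 -6 0 0 0 8.5" --pt "0 0 -6 0 0 0 8.5" --pt "0 0 -6 0 0 0 8.5"

```text
t: 3.28
tcp_pos: [0.5719, -0.1389, 0.1934]
ee_rot: [179.9, -0.1, 10.1]
wrist_force: [0.0, -0.1, -0.0]
finger_gap: 0.996
grip_force: 0.0
```

Call:
jog_arm --pt "0 0 0 0 0 0 5" --pt "0 0 0 0 0 0 2.5" --pt "0 0 0 0 0 0 2.5" --pt "0 0 0 0 0 0 2.5" --pt "0 0 0 0 0 0 2.5" --force 40

```text
t: 3.9
tcp_pos: [0.5712, -0.1389, 0.1918]
ee_rot: [179.9, -0.0, 10.1]
wrist_force: [0.1, -1.6, 5.6]
finger_gap: 0.364
grip_force: 39.4
```

Call:
jog_arm --pt "0 0 1 0 0 0 2.5" --pt "0 0 2.5 0 0 0 2.5" --pt "0 0 4 0 0 0 2.5" --pt "0 0 5.5 0 0 0 2.5" --pt "0 0 6.3 0 0 0 2.5"

```text
t: 4.53
tcp_pos: [0.5708, -0.1379, 0.2553]
ee_rot: [-180.0, -0.0, 10.1]
wrist_force: [1.6, -0.1, -3.6]
finger_gap: 0.364
grip_force: 40.4
```

Call:
jog_arm --pt "0 0 0 0 0 0 2.5" --pt "0 0 0 0 0 0 2.5" --pt "0 0 0 0 0 0 2.5" --pt "0 0 0 0 0 0 2.5" --pt "0 0 0 0 0 0 2.5"

```text
t: 5.15
tcp_pos: [0.5709, -0.1381, 0.254]
ee_rot: [-180.0, 0.0, 10.1]
wrist_force: [2.0, 1.7, -2.8]
finger_gap: 0.366
grip_force: 40.4
```

Run:
```python
from h import *
c=get('side'); W=cloud(c); im=c['image'].astype(int)
cv2.imwrite('pics/side_lift.png',cv2.resize(c['image'][150:320,280:460,::-1],None,fx=3,fy=3))
s=state();print(s['tcp_pos'],s['wrist_force'])
```

```text
[ 0.57085475 -0.13822669  0.25408775] [ 2.09946515  0.89027289 -2.98413822]
```

View pics/side_lift.png

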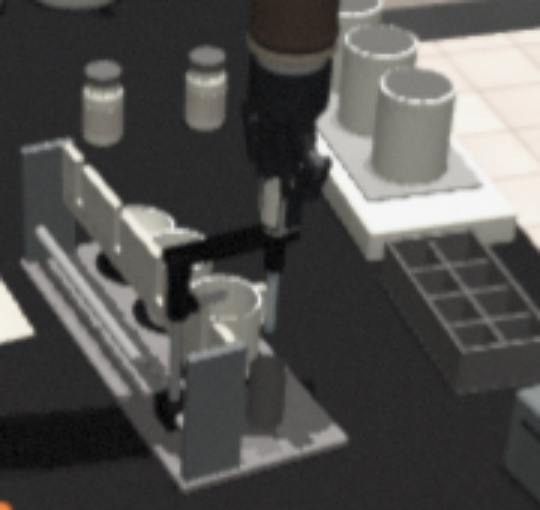

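The side crop shows the arm raised to about 62 mm, with the electrode's end at (272,330) well above the sleeve and above the rims. Next is the carry.

Call:
jog_arm --pt "-0.3 1.5 0 0 0 0 2.5" --pt "-0.7 4 0 0 0 0 2.5" --pt "-1.2 7 0 0 0 0 2.5" --pt "-1.6 9 0 0 0 0 2.5" --pt "-1.8 10.2 0 0 0 0 2.5"

```text
t: 5.82
tcp_pos: [0.5528, -0.0356, 0.2545]
ee_rot: [180.0, -0.0, 10.2]
wrist_force: [2.5, -1.0, -2.0]
finger_gap: 0.364
grip_force: 40.5
```

Call:
jog_arm --pt "0 0 0 0 0 0 2.5" --pt "0 0 0 0 0 0 2.5" --pt "0 0 0 0 0 0 2.5" --pt "0 0 0 0 0 0 2.5" --pt "0 0 0 0 0 0 2.5"

```text
t: 6.45
tcp_pos: [0.553, -0.0371, 0.2543]
ee_rot: [180.0, -0.0, 10.1]
wrist_force: [3.1, -0.9, -2.1]
finger_gap: 0.367
grip_force: 40.5
```

Run:
```python
from h import *
s=state();print(s['tcp_pos'],s['wrist_force'],s['finger_gap']);c=get('wrist');np.save('w2.npy',dict(c,s=s),allow_pickle=True)
cv2.imwrite('pics/w2.png',c['image'][...,::-1])
```

```text
[ 0.55301313 -0.03705989  0.25425631] [ 3.05059962 -0.87825342 -2.09302257] 0.3665024840620592
```

View pics/w2.png

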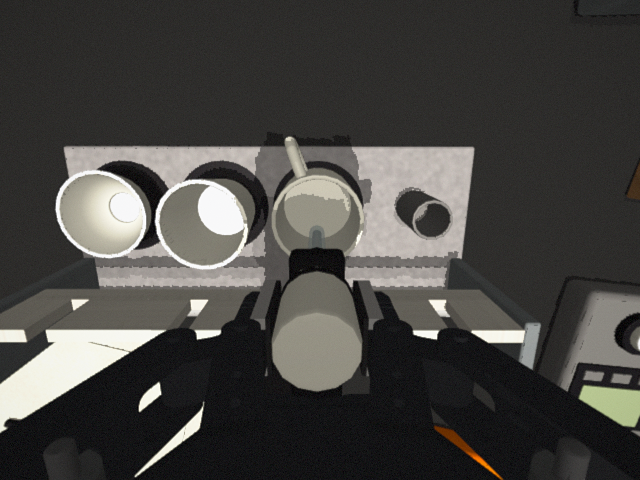

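The wrist view shows the knob held centrally between the pads at (317,345). The electrode is over the jug mouth at (317,240), and the jug's handle is at (295,155). The arm is aligned, so I'll lower it.

Call:
jog_arm --pt "0 0 -0.6 0 0 0 2.5" --pt "0 0 -1.2 0 0 0 2.5" --pt "0 0 -1.8 0 0 0 2.5" --pt "0 0 -2.4 0 0 0 2.5" --pt "0 0 -3 0 0 0 2.5"

```text
t: 7.12
tcp_pos: [0.5529, -0.0364, 0.2239]
ee_rot: [180.0, -0.0, 10.1]
wrist_force: [3.6, 0.4, -1.5]
finger_gap: 0.363
grip_force: 40.5
```

Call:
jog_arm --pt "0 0 -0.7 0 0 0 2.5" --pt "0 0 -1.4 0 0 0 2.5" --pt "0 0 -2.1 0 0 0 2.5" --pt "0 0 -2.8 0 0 0 2.5" --pt "0 0 -2.9 0 0 0 2.5"

```text
t: 7.75
tcp_pos: [0.5529, -0.0364, 0.1947]
ee_rot: [-180.0, 0.0, 10.1]
wrist_force: [3.7, -0.1, -1.6]
finger_gap: 0.367
grip_force: 40.5
```

Call:
jog_arm --pt "0 0 -0.2 0 0 0 2.5" --pt "0 0 -0.3 0 0 0 2.5" --pt "0 0 -0.4 0 0 0 2.5" --pt "0 0 -0.4 0 0 0 2.5" --pt "0 0 -0.4 0 0 0 2.5"

```text
t: 8.38
tcp_pos: [0.553, -0.0364, 0.1918]
ee_rot: [180.0, -0.0, 10.1]
wrist_force: [1.0, -0.7, 5.9]
finger_gap: 0.363
grip_force: 41.0
```

The height matches the grasp height and the force is up, so it is seated. Releasing.

Call:
jog_arm --pt "0 0 0 0 0 0 4" --pt "0 0 0 0 0 0 6" --pt "0 0 0 0 0 0 8.5" --pt "0 0 0 0 0 0 8.5" --pt "0 0 0 0 0 0 8.5"

```text
t: 9.0
tcp_pos: [0.5528, -0.0364, 0.1912]
ee_rot: [-180.0, 0.0, 10.1]
wrist_force: [0.0, 0.1, 0.6]
finger_gap: 0.996
grip_force: 0.0
```

Call:
jog_arm --pt "0 0 2 0 0 0 8.5" --pt "0 0 6 0 0 0 8.5" --pt "0 0 11 0 0 0 8.5" --pt "-1 -3 14 0 0 0 8.5" --pt "-2 -7 14 0 0 0 8.5"

```text
t: 9.62
tcp_pos: [0.534, -0.1061, 0.3343]
ee_rot: [179.9, -0.3, 10.3]
wrist_force: [1.0, -0.1, -0.4]
finger_gap: 0.996
grip_force: 0.0
```

Call:
jog_arm --pt "-2 -4 0 0 0 0 6" --pt "-4 -9 0 0 0 0 3" --pt "-6 -14 0 0 0 0 0" --pt "-8 -17 0 0 0 0 0" --pt "-8 -17 0 0 0 0 0"

```text
t: 10.25
tcp_pos: [0.4509, -0.2795, 0.3312]
ee_rot: [180.0, 0.1, 9.8]
wrist_force: [-0.4, 0.2, 0.5]
finger_gap: -0.001
grip_force: 0.0
```

Run:
```python
from h import *
s=state();c=get('wrist');np.save('w3.npy',dict(c,s=s),allow_pickle=True);cv2.imwrite('pics/w3.png',c['image'][...,::-1])
print(s['t'],s['tcp_pos'],s['ee_rot'],s['finger_gap'])
c=get('side');cv2.imwrite('pics/side_down.png',cv2.resize(c['image'][150:320,280:460,::-1],None,fx=3,fy=3))
```

```text
10.25 [ 0.45087059 -0.27950843  0.33124113] [1.79951305e+02 5.36956127e-02 9.79997110e+00] -0.0006711240359602148
```

View pics/w3.png

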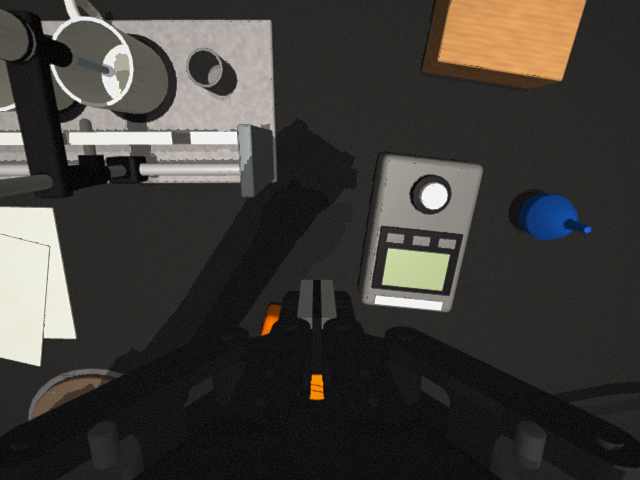

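View pics/side_down.png

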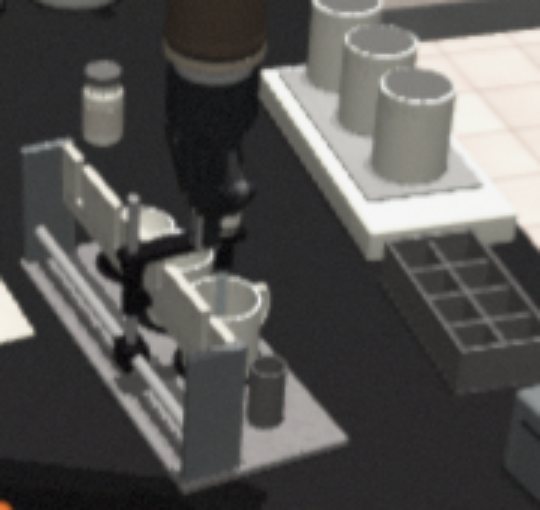

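The wrist view shows the electrode standing in the jug at (105,68), the knob's edge at (15,40) and the key at (433,195). In the side view the arm is down and the vessels are upright. I'll measure the key and the knob's height.

Run:
```python
from h import *
c=np.load('w3.npy',allow_pickle=True).item(); c=wristify(c,c['s']); W=cloud(c); im=c['image'].astype(int)
m=np.zeros((480,640),np.uint8); m[165:225,400:465]=(im.min(2)>150)[165:225,400:465]
cn=max(cv2.findContours(m,0,1)[0],key=cv2.contourArea);(u,v),ax,_=cv2.fitEllipse(cn);print((u,v),ax,'z',np.median(W[m>0][:,2]),ray(c,u,v,.062))
p=W[10:90,0:45].reshape(-1,3);g=im[10:90,0:45].reshape(-1,3);k=p[(g.min(1)>60)&(p[:,2]>.17)];print('knob top',np.percentile(k[:,2],[50,90,97]),len(k))
p=W[60:180,10:60].reshape(-1,3);a=p[(p[:,2]>.15)];print('arm z',np.percentile(a[:,2],[50,90]))
c=np.load('w1.npy',allow_pickle=True).item(); c=wristify(c,c['s']); W=cloud(c)
print('arm z before',np.percentile(W[180:240,265:287][...,2],[50,90]))
c=np.load('side.npy',allow_pickle=True).item()
```

```text
(434.04449462890625, 195.79251098632812) (24.262523651123047, 26.520061492919922) z nan [ 0.48039301 -0.41423633  0.062     ]
knob top [0.2033852  0.21233798 0.21476958] 1149
arm z [0.18406702 0.18532174]
arm z before [nan nan]
```

Call:
jog_arm --pt "1 -4 0 0 0 0 0" --pt "2 -9 0 0 0 0 0" --pt "3 -13.5 -3 0 0 0 0" --pt "3 -13.5 -8 0 0 0 0" --pt "3 -13.5 -12 0 0 0 0"

```text
t: 10.98
tcp_pos: [0.4839, -0.4099, 0.209]
ee_rot: [-179.9, 0.0, 10.2]
wrist_force: [0.7, -0.4, 1.0]
finger_gap: 0.0
grip_force: 0.0
```

Call:
jog_arm --pt "0 0 -4 0 0 0 0" --pt "0 0 -8 0 0 0 0" --pt "0 0 -11 0 0 0 0" --pt "0 0 -13 0 0 0 0" --pt "0 0 -13 0 0 0 0"

```text
t: 11.6
tcp_pos: [0.483, -0.41, 0.08]
ee_rot: [-179.9, 0.1, 10.2]
wrist_force: [-0.3, 0.0, -0.1]
finger_gap: 0.003
grip_force: 0.0
```

Run:
```python
from h import *
s=state();print(s['tcp_pos'],s['wrist_force'])
c=np.load('w1.npy',allow_pickle=True).item(); c=wristify(c,c['s']); W=cloud(c);print('arm z before',np.nanpercentile(W[180:210,265:287][...,2],[50,90]))
```

```text
[ 0.48296776 -0.41003419  0.08000235] [-0.32988621  0.01669501 -0.05218664]
arm z before [0.1842349  0.18517449]
```

The arm's height matches the parked one (0.184), so it is fully down. Now pressing the key.

Call:
jog_arm --pt "-0.3 -0.4 -0.8 0 0 0 0" --pt "-0.3 -0.4 -1.6 0 0 0 0" --pt "-0.3 -0.4 -2.1 0 0 0 0" --pt "-0.3 -0.4 -2.4 0 0 0 0" --pt "-0.3 -0.4 -2.5 0 0 0 0"

```text
t: 12.22
tcp_pos: [0.4801, -0.4165, 0.0597]
ee_rot: [179.9, -0.0, 10.1]
wrist_force: [-8.5, 4.8, 31.0]
finger_gap: -0.002
grip_force: 15.3
```

Run:
```python
from h import *
s=state();print(s['tcp_pos'],s['wrist_force'],s['grip_force'])
c=get('side');a=c['image'][310:400,290:430,::-1];c=get('scene');b=c['image'][180:270,140:280,::-1]
d=get('wrist')['image'][...,::-1]
cv2.imwrite('pics/press.png',np.vstack([cv2.resize(np.hstack([a,b]),(784,252)),cv2.resize(d[200:,:],(784,343))]))
```

```text
[ 0.48007806 -0.41653509  0.05969596] [-8.53297649  4.82657137 30.98080019] 15.268515174393542
```

View pics/press.png

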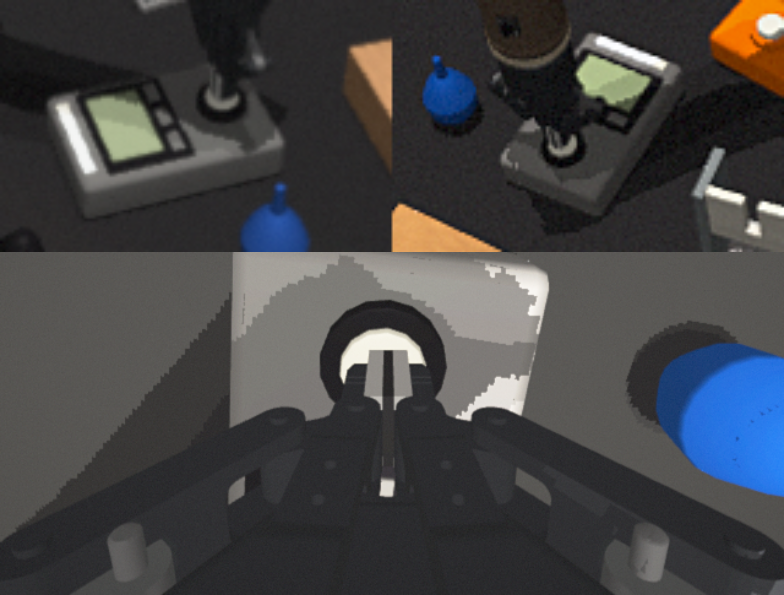

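The picture shows the closed fingertips on the white key, inside its black ring, at (388,395), slightly to the robot side of the key's centre. I'll ease off a little and read the force, to tell a bottomed key from a jam.

Call:
jog_arm --pt "0 0 0.1 0 0 0 0" --pt "0 0 0.3 0 0 0 0" --pt "0 0 0.5 0 0 0 0" --pt "0 0 0.5 0 0 0 0" --pt "0 0 0.5 0 0 0 0"

```text
t: 13.0
tcp_pos: [0.48, -0.416, 0.0614]
ee_rot: [179.9, -0.0, 10.1]
wrist_force: [-1.2, -2.6, 4.6]
finger_gap: -0.001
grip_force: 2.0
```

Call:
jog_arm --pt "0 0 0.1 0 0 0 0" --pt "0 0 0.2 0 0 0 0" --pt "0 0 0.2 0 0 0 0" --pt "0 0 0.2 0 0 0 0" --pt "0 0 0.2 0 0 0 0"

```text
t: 13.62
tcp_pos: [0.48, -0.4152, 0.0632]
ee_rot: [-180.0, -0.0, 10.1]
wrist_force: [0.1, -2.0, 3.0]
finger_gap: 0.001
grip_force: 1.5
```

The force follows a spring (4.6 N, then 3.0 N) with a hard stop below it, so the key did bottom out. Withdrawing.

Call:
jog_arm --pt "0 0 1 0 0 0 0" --pt "0 0 4 0 0 0 0" --pt "0 0 9 0 0 0 0" --pt "0 0 13 0 0 0 0" --pt "0 0 16 0 0 0 0"

```text
t: 14.25
tcp_pos: [0.4798, -0.4147, 0.2254]
ee_rot: [-180.0, -0.0, 10.2]
wrist_force: [0.3, 0.0, -0.2]
finger_gap: -0.001
grip_force: 0.0
```

Call:
jog_arm --pt "0 0 3 0 0 0 0" --pt "0 0 3 0 0 0 0" --pt "0 0 3 0 0 0 0" --pt "0 0 3 0 0 0 0" --pt "0 0 3 0 0 0 0"

```text
t: 14.88
tcp_pos: [0.4795, -0.4151, 0.2523]
ee_rot: [-179.9, 0.1, 10.1]
wrist_force: [-0.1, 0.3, -0.2]
finger_gap: -0.004
grip_force: 0.0
```

Run:
```python
from h import *
s=state();print(s['t'],s['tcp_pos'],s['wrist_force'])
c=get('scene');cv2.imwrite('pics/final.png',cv2.resize(c['image'][170:370,130:410,::-1],None,fx=2.8,fy=2.8))
```

```text
14.875 [ 0.47951015 -0.41512209  0.2522813 ] [-0.13377291  0.33900153 -0.20487628]
```

View pics/final.png

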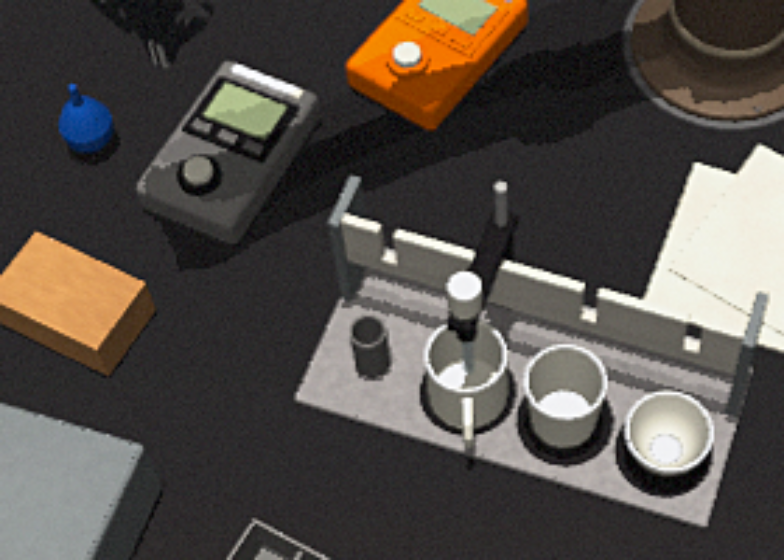

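The final picture shows the arm seated in notch 1 with the electrode in the handled jug at (468,355), the key up at (200,172), and everything else in place.

```bash
python3 -c "
from station import job_done;print(job_done())"
```

```text
the job is handed in; nothing more can be done
None
```

The job is handed in (no verdict was shown): the electrode is fully down in notch 1, standing in the jug with the handle, the knob is released, the meter key was pressed to its stop and is up again, and no vessel or other item was visibly disturbed.

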